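# Turn a slide tray face down beneath a low bench shelf

### The arm

A 7-joint arm with a two-finger parallel gripper is mounted at the origin on a cart in front of the work surface, level with it; the furniture and walls round the work are solid. World frame = base frame: x ahead of the robot, y to its left, z up, the work surface at z = 0. Lengths are in mm, angles in degrees, forces in N, time in s.
With the tool pointing down it reaches from about 425 to 925 mm from the base axis. Payload 6.8 kg.
Tool frame: the origin (TCP) lies on the centre line of the jaws, within the pads' length; the fingertips stand tip_reach ahead of it and the grasp point (between the pads) lies 8 mm behind it (tip_reach is the distance from the TCP to the fingertips, in mm); z points along the fingers, x is the direction in which the jaws open and shut, and the axes are right-handed (so a half turn about z gives the same grasp; the last joint's range is limited). The gripper opens to 85 mm and grips with 20 to 120 N. Pads are 22 mm wide; open, the fingers measure 114 mm over their backs; the gripper's body (76 mm by 85 mm) begins 54 mm behind the grasp point. The pads swing forward as they close: fully open they stand 13 mm farther back than shut.
Start: joints at [64.108, 27.33, 1.283, 89.118, -0.659, 63.558, -4.761], TCP at [227.53, -635.514, 211.008] pointing down, gripper open.
Joint ranges: [-169.35, 169.35], [-19.33, 120.38], [-80.79, 83.38], [13.8, 139.57], [-78.32, 258.32], [9.67, 109.79], [-169.56, 169.56]. Speed limits (degrees/s): [136.94, 136.94, 180, 180, 180, 180, 180].

### API

Orientations are given as [roll, pitch, yaw] about the fixed x, y, z axes, in that order (R = Rz(yaw) Ry(pitch) Rx(roll)).
In Python, from rig import * gives the robot as it stands. The module is installed in compiled form; this text tells all that it offers. Calls block until the motion is done:
- move_pose(position, orientation): joint-space move of the TCP to a pose.
- move_linear(position, v=150, rotation=None, guard=None): straight line of the TCP; rotation=None keeps the orientation; v is the mean speed in mm/s. With guard (N) it stops when the force on the tool has changed by that much, and returns True; else False.
- movej(angles): joint-space move.
- command_gripper(opening, grip_force=None): finger opening in mm; grip_force is the grip in N (None keeps the last); returns when the fingers have stopped.
- wait(seconds).
- inverse_kinematics(position, orientation): joint angles nearest the present ones, or None.
- sense(): the state.
- read_camera(name): name is "scene" or "top" or "wrist"; returns the picture (384x512x3 uint8, red, green, blue); there is no depth.
- camera_model(name): a dict with "fx", "fy", "cx", "cy" (pixels), "T" (4x4, takes a point from camera to world coordinates). Camera axes: x right, y down, z forward; pixel columns grow to the right and rows downward; lengths in mm; the calibration is good to about 2 mm. A picture is of the moment at which its call begins: read the wrist's pose just before it. camera_model takes no time and is no camera call; for the wrist camera it gives the pose at the moment of the call.
A pose or a line that the arm cannot do raises IKError and nothing moves.
- finish_job(): hands the job in, once; it reports no verdict.
The state is a dict: "time": time; "joints": joint angles; "qvel": joint speeds; "tau": joint torques, N m; "tool_pos": TCP position; "orientation": TCP orientation; "ft_force": force on the tool from outside, world axes, zero at the start; "moment": the same for the moment, N m; "width": finger opening in mm.
Only numpy, scipy, OpenCV 4.12 (cv2) and the standard library are available. Lean on these libraries where they do the work, as an engineer would, in place of code of your own. Each camera call takes 0.05 s, during which the arm holds its last target.

### The job

The empty slide drying tray lies face up under the low bench shelf. Turn it over beneath the shelf, without pulling it out, and lay it down gently so that it rests flat and face down on the table, still under the shelf and roughly square to it, with its two handles sticking out at the front. Do not knock the shelf, and leave the other things as they stand.

Things in the scene. Friction and masses are not known exactly. Their poses are not given: they have to be found in the camera images.
- tray_centre (a point): Centre (half-way up) of the loose grey slide drying tray, an open-topped box 130 mm long (x), 90 mm wide (y), 30 mm deep (z), thin floor below, flat-sided 14 mm beams along both long sides; 0.15 to 0.27 kg. x points away from the handles, z out of the open face (up at the start). On a long side it stands 90 mm tall; rolled over one long side it comes to lie 120 mm further to that side.
- handle_a (a point): Grip point on the tray's +y handle: a black round sleeve, 16 mm thick, 58 mm long, that spins freely on a rod along tray x, so a firmly held sleeve lets the tray swing about it. The handle sticks out 84 mm from the tray's front (-x) end in line with the side beam, at half depth (15 mm over the table when flat). The point is on its axis, 130 mm along -x and 38 mm along +y from the tray centre, 19 mm from the free end.
- handle_b (a point): The same on the other handle, at the tray's -y side: 130 mm along -x and 38 mm along -y from the tray centre.
- riser: Low bench shelf, fixed: white board 160 mm deep (x), 390 mm wide (y), on two aluminium side panels, open at front and rear. Underside 130 mm, top 145 mm over the table; 360 mm clear between the panels; a rail hangs 20 mm down under its rear edge. Origin on the table below the board's middle; x to the rear, y left. The tray starts up to 85 mm left or right of the middle: roll it towards the roomier side.
- bottle: Bystander: 100 ml bottle with a blue cap, 56 mm wide, 99 mm tall, standing towards the rear on the low shelf; origin at the centre of its underside.
- tape: Bystander: pale roll of tape, 55 mm across, 19 mm high, lying towards the rear on the low shelf; origin at the centre of its underside.
- carton: Bystander: small white carton, 46 x 72 x 68 mm, on the table right of the shelf; origin at the centre of its underside.
- flask_cap: Bystander: blue bottle cap, 51 mm across, 27 mm high, on the table left of the shelf; origin at the centre of its underside.
- tray: The same tray; origin at the centre of its underside (15 mm from the tray centre towards the floor side), axes as above.
Not all that is in view belongs to the job. There is more than one size of the tray; the job needs the larger.

How it is judged:
By the outcome, as a careful person would: the job done as asked, in the order asked, and still so for the second after the job is handed in, with the robot touching nothing.
It also fails if it takes over 48 s, if anything falls off the work surface, if the arm or the gripper's body presses on something with over 40 N, if the wrist force passes 120 N, or if a joint passes its speed limit or range.

## Working session

There is one attempt and no reset: what is moved stays moved. The work goes in short steps, each a Python script; the robot and the scene stay as the last script left them, time stands still between calls to the robot, and variables do not carry over. Pictures are saved under pics/ and viewed, and the job is handed in when it is done.

```bash
mkdir -p pics; ls
python3 - <<'E'
from rig import *
import cv2
s=sense();print(s)
for n in("scene","top","wrist"):
    im=read_camera(n);cv2.imwrite(f"pics/{n}0.png",cv2.cvtColor(im,cv2.COLOR_RGB2BGR))
    m=camera_model(n);print(n,m)
E
```

```text
pics
{'time': 0.0, 'joints': array([64.10786024, 27.37421607,  1.27969789, 89.17834522, -0.65995049,
       63.55720202, -4.76110852]), 'qvel': array([ 4.77532993e-02,  3.99916558e-02,  5.82891593e-05, -9.79258144e-03,
        5.75592857e-02,  8.53854152e-02, -4.66141009e-02]), 'tau': array([-5.23896342e-04, -5.96450758e+01,  1.60775498e+00, -2.81206405e+01,
        1.24462653e-02,  9.16295423e-03, -2.03091858e-06]), 'tool_pos': array([ 227.30367722, -634.91350294,  210.04387726]), 'orientation': array([ 1.79993503e+02,  1.02232295e-01, -7.03003579e+01]), 'ft_force': array([ 0.52111813, -0.11288307, -0.73950348]), 'moment': array([-0.00387217, -0.00381393, -0.04630661]), 'width': 85.55557486262998}
scene {'fx': 467.7229106309672, 'fy': 467.7229106309672, 'cx': 259.8278494415574, 'cy': 189.3323424997833, 'T': array([[-5.75198795e-01, -3.87243834e-01,  7.20547403e-01,
        -6.38036101e+02],
       [-8.17972954e-01,  2.81070183e-01, -5.01916127e-01,
         5.83408218e+02],
       [-8.16046465e-03, -8.78089839e-01, -4.78426214e-01,
         9.12793487e+02],
       [ 0.00000000e+00, 
[... 273 characters left out ...]
9486969e-01,  2.55296966e-02,  1.93399466e-02,
        -2.54536600e+02],
       [-2.27864282e-02, -1.42467069e-01, -9.89537222e-01,
         1.56411970e+03],
       [ 0.00000000e+00,  0.00000000e+00,  0.00000000e+00,
         1.00000000e+00]])}
wrist {'fx': 301.4761678239294, 'fy': 301.4761678239294, 'cx': 249.70858285106675, 'cy': 184.71308520679412, 'T': array([[ 3.36357124e-01, -8.91095402e-01, -3.04652047e-01,
         3.06211212e+02],
       [-9.41731161e-01, -3.19131894e-01, -1.06288539e-01,
        -6.08151379e+02],
       [-2.51095644e-03,  3.22651233e-01, -9.46514594e-01,
         3.73901081e+02],
       [ 0.00000000e+00,  0.00000000e+00,  0.00000000e+00,
         1.00000000e+00]])}
```

View pics/scene0.png

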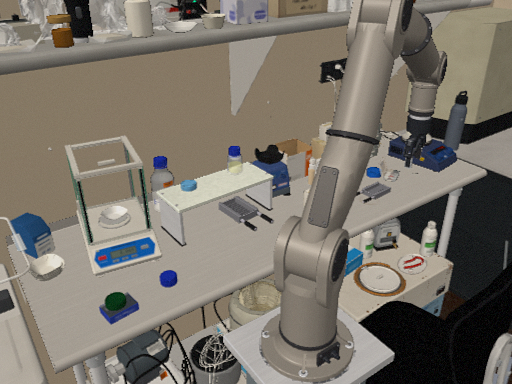

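View pics/top0.png

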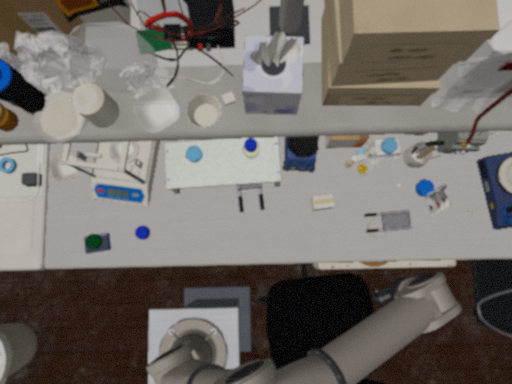

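View pics/wrist0.png

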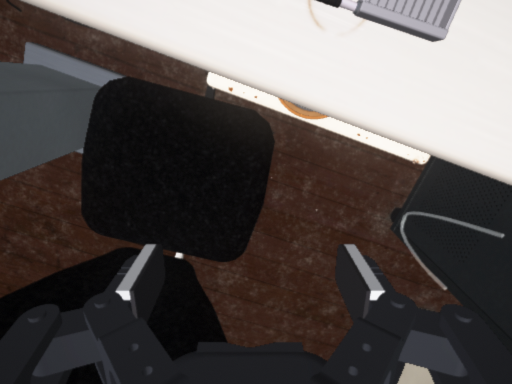

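Run:
```python
import cv2
a=cv2.imread("pics/top0.png");cv2.imwrite("pics/top0c.png",cv2.resize(a[125:225,150:300],None,fx=5,fy=5,interpolation=cv2.INTER_CUBIC))
a=cv2.imread("pics/scene0.png");cv2.imwrite("pics/scene0c.png",cv2.resize(a[145:265,145:305],None,fx=5,fy=5,interpolation=cv2.INTER_CUBIC))
```

```text
(no output)
```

View pics/top0c.png

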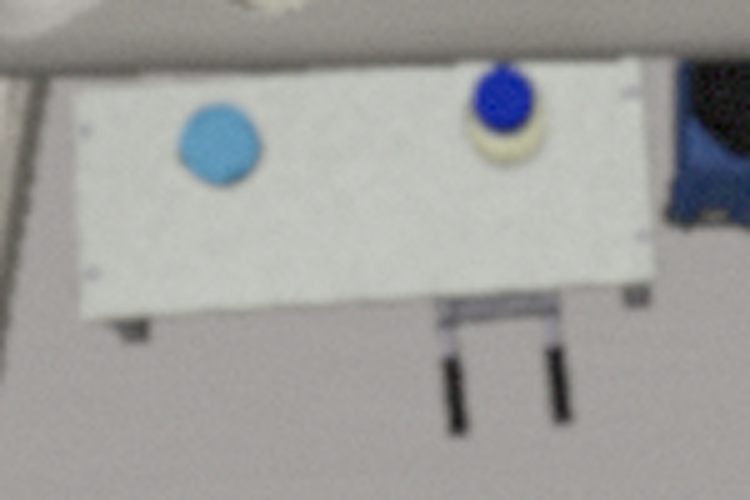

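View pics/scene0c.png

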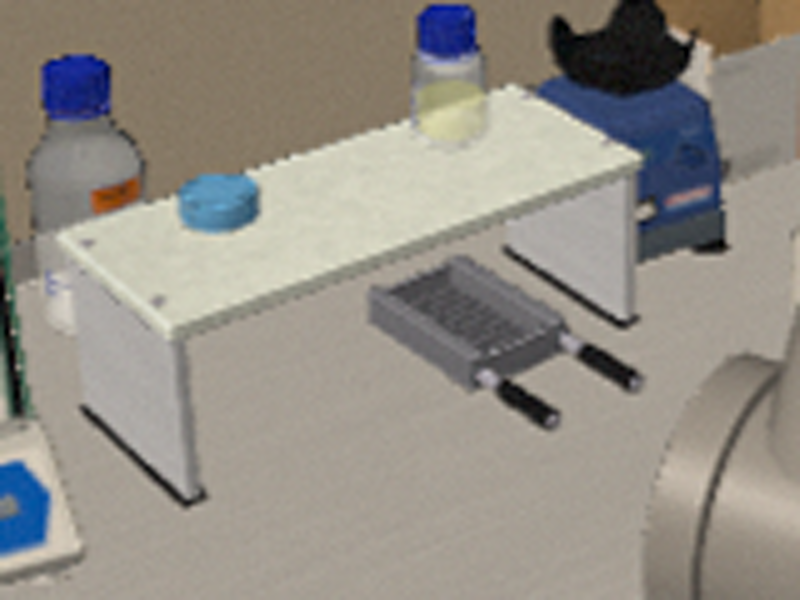

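```bash
cat > h.py <<'E'
from rig import *
import numpy as np,cv2
def px2w(m,u,v,z):
    d=m["T"][:3,:3]@np.array([(u-m["cx"])/m["fx"],(v-m["cy"])/m["fy"],1]);o=m["T"][:3,3]
    return o+d*(z-o[2])/d[2]
def w2px(m,p):
    c=m["T"][:3,:3].T@(np.array(p)-m["T"][:3,3]);return m["fx"]*c[0]/c[2]+m["cx"],m["fy"]*c[1]/c[2]+m["cy"]
def snap(n,f,crop=None,s=1):
    im=read_camera(n)[:,:,::-1]
    if crop: im=im[crop[1]:crop[3],crop[0]:crop[2]]
    cv2.imwrite("pics/"+f,cv2.resize(im,None,fx=s,fy=s,interpolation=cv2.INTER_CUBIC))
E
python3 - <<'E'
from h import *
np.set_printoptions(precision=1,suppress=True)
m=camera_model("top");s=camera_model("scene")
T=lambda u,v,z:px2w(m,150+u/5,125+v/5,z)
S=lambda u,v,z:px2w(s,145+u/5,145+v/5,z)
for n,p in dict(a0=(453,357,15),a1=(458,432,15),b0=(555,347,15),b1=(563,420,15),FL=(82,318,145),FR=(652,283,145),RL=(75,90,145),RR=(640,58,145),fl=(135,335,0),fr=(636,300,0)).items(): print(n,T(*p))
for n,p in dict(a0=(503,381,15),a1=(550,418,15),b0=(585,348,15),b1=(634,383,15),FL=(180,330,145),FR=(640,158,145),RL=(60,235,145),RR=(515,85,145),fl=(195,500,0),fr=(628,322,0)).items(): print('S',n,S(*p))
print(sense()["time"])
E
```

```text
a0 [ 542.9 -179.3   15. ]
a1 [ 487.9 -181.9   15. ]
b0 [ 548.4 -253.8   15. ]
b1 [ 494.8 -258.3   15. ]
FL [558.2  63.7 145. ]
FR [ 571.9 -320.   145. ]
RL [716.   69.5 145. ]
RR [ 727.4 -316.7  145. ]
fl [567.4  56.7   0. ]
fr [ 583.9 -314.5    0. ]
S a0 [ 549.5 -180.7   15. ]
S a1 [ 490.5 -180.7   15. ]
S b0 [ 551.8 -254.    15. ]
S b1 [ 492.7 -254.9   15. ]
S FL [547.7  62.8 145. ]
S FR [ 569.  -315.8  145. ]
S RL [708.7  72.5 145. ]
S RR [ 724.7 -311.6  145. ]
S fl [566.8  56.3   0. ]
S fr [ 583.1 -316.     0. ]
0.15
```

```bash
cat >> h.py <<'E'
from scipy.spatial.transform import Rotation as Ro
def toolR(t,yaw):
    t,w=np.radians(t),np.radians(yaw)
    z=np.array([np.sin(t),0,-np.cos(t)]);x=np.array([0,1.,0]);y=np.cross(z,x)
    return Ro.from_euler('z',yaw,degrees=True).as_matrix()@np.array([x,y,z]).T
def rpy(R): return Ro.from_matrix(R).as_euler('xyz',degrees=True)
E
python3 - <<'E'
from h import *
np.set_printoptions(precision=1,suppress=True)
for t in(0,20,30,40):
    R=toolR(t,2.5);o=rpy(R);print(t,o)
    for p in([511,-256,170],[511,-256,10],[507,-172,90],[501,-15,10],[501,-15,100]): print(inverse_kinematics(p,o))
print(px2w(camera_model("top"),323,202,60))
E
```

```text
0 [180.    0.   92.5]
[ 50.5  24.8 -38.8 103.9  18.1  57.6  97. ]
[ 45.6  37.  -33.1 109.9  29.5  41.8  87.6]
[ 42.5  27.9 -38.3 112.3  23.2  47.5  83.9]
[ 23.6  32.9 -36.  119.2  31.6  37.5  58.7]
[ 32.3  26.3 -46.4 116.   25.5  48.1  63.9]
20 [160.    0.   92.5]
[ 59.6  16.6 -38.8 117.7   3.2  31.  113.8]
[ 50.   31.7 -29.1 123.7  26.9  11.3  93.9]
[ 48.   20.5 -36.8 126.9  20.2  18.1  89.4]
[ 22.4  27.3 -33.2 134.7  85.6  15.5   4.7]
[ 52.4  25.9 -68.  130.6  59.1  30.9  33.3]
30 [150.    0.   92.5]
[ 67.5  15.6 -42.5 124.1 -14.   18.7 133.2]
[ 82.9  51.4 -67.7 127.9  95.6  27.5  40.6]
[ 68.8  26.4 -57.7 132.8  74.7  11.6  40.7]
None
None
40 [140.    0.   92.5]
[ 97.9  32.2 -77.6 128.9  53.5  11.9  75.4]
[ 88.1  56.1 -67.3 132.6 126.4  24.6  18.1]
None
None
None
[ 509.5 -471.3   60. ]
```

Run:
```python
from h import *
np.set_printoptions(precision=1,suppress=True)
o=rpy(toolR(10,2.5))
for p in([490,-230,200],[511,-256,170],[511,-256,10],[507,-172,90],[501,-15,10],[501,-15,100]): print(inverse_kinematics(p,o))
move_pose([490,-230,210],o)
print(sense()["time"],sense()["tool_pos"],camera_model("wrist")["T"])
snap("wrist","w1.png",s=1.5)
```

```text
[ 54.7  14.6 -38.6 113.    7.8  46.3 105.3]
[ 55.2  20.2 -39.  110.9  12.8  44.4 103. ]
[ 48.2  33.6 -31.7 117.   29.   27.1  89.7]
[ 45.8  23.6 -38.2 119.7  22.1  33.3  86. ]
[ 12.9  26.7 -22.1 127.7  31.9  20.   56.9]
[ 37.6  22.5 -50.9 123.5  32.7  35.9  57.3]
1.9 [ 489.8 -231.   210. ] [[  -0.     0.9    0.5  379.8]
 [   1.     0.     0.  -236.5]
 [   0.     0.5   -0.9  356.7]
 [   0.     0.     0.     1. ]]
```

View pics/w1.png

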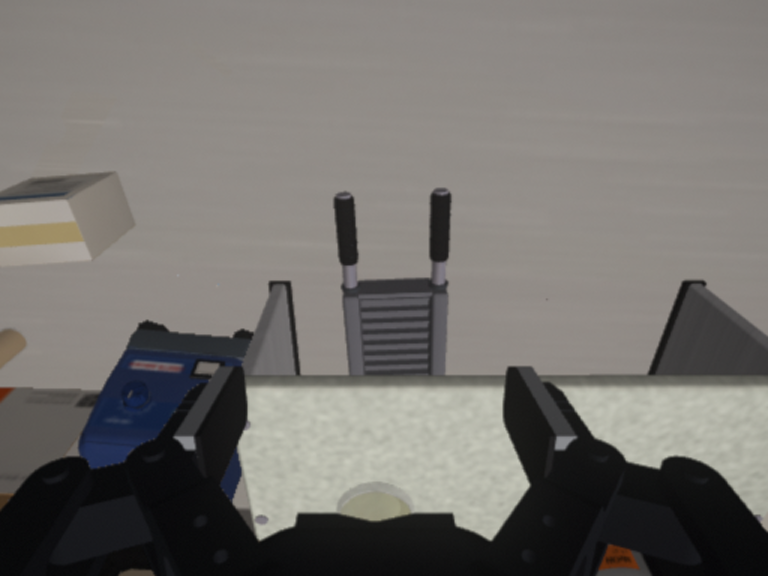

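```bash
python3 - <<'E'
from h import *
np.set_printoptions(precision=1,suppress=True)
m=camera_model("wrist")
W=lambda u,v,z:px2w(m,u/1.5,v/1.5,z)
for n,p in dict(b1=(344,197,15),b0=(348,261,15),a1=(441,192,15),a0=(439,260,15),trayFR=(343,287,30),trayFL=(448,285,30),fr=(281,284,0),fl=(692,284,0),edgeR=(247,387,145),edgeL=(700,387,145), eR2=(300,377,130),eL2=(650,377,130)).items(): print(n,W(*p))
E
python3 - <<'E'
import cv2
a=cv2.imread("pics/w1.png");cv2.imwrite("pics/w1c.png",cv2.resize(a[160:410,260:460],None,fx=2.4,fy=2.4,interpolation=cv2.INTER_CUBIC))
E
```

```text
b1 [ 497.4 -255.4   15. ]
b0 [ 553.6 -251.6   15. ]
a1 [ 490.3 -179.6   15. ]
a0 [ 549.6 -174.7   15. ]
trayFR [ 570.5 -254.8   30. ]
trayFL [ 565.1 -167.4   30. ]
fr [ 587.1 -312.8    0. ]
fl [572.3  60.7   0. ]
edgeR [ 577.1 -307.1  145. ]
edgeL [566.1 -27.3 145. ]
eR2 [ 581.1 -276.8  130. ]
eL2 [572.1 -48.5 130. ]
```

View pics/w1c.png

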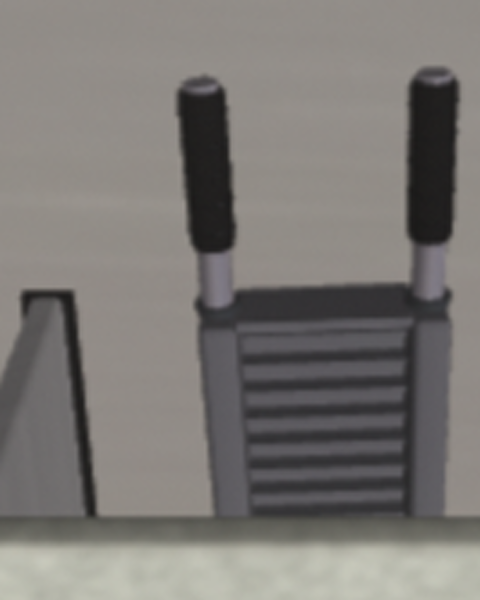

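Run:
```python
from h import *
np.set_printoptions(precision=1,suppress=True)
R=toolR(10,4);o=rpy(R)
command_gripper(40,100)
move_pose([512,-254.5,70],o)
print(sense()["time"],sense()["tool_pos"],sense()["width"])
hit=move_linear([512,-254.5,3],v=35,guard=5)
s=sense();print(hit,s["time"],s["tool_pos"],s["ft_force"],s["width"])
snap("wrist","w2.png",s=1.5)
```

```text
3.0917 [ 512.7 -254.3   70.8] 39.45237278391787
False 5.1583 [ 512.1 -254.6    3.2] [ 1.   0.3 -0.6] 40.05187762391747
```

View pics/w2.png

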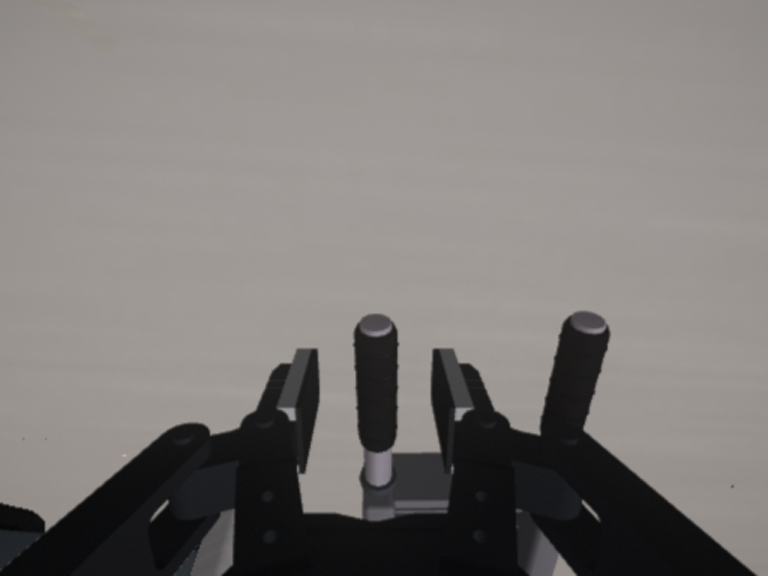

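```bash
cat >> h.py <<'E'
def arc(th,ydir_total=None):
    # displacement (along y', z) of handle b from start, th in 0..180
    if th<=90:
        a=np.radians(th);v=np.array([-83,15.]);p=np.array([83,-15.]) # pivot rel start b
        c,s=np.cos(a),np.sin(a);return p+np.array([c*v[0]+s*v[1],-s*v[0]+c*v[1]])
    a=np.radians(th-90);v=np.array([-15,83.]);p=np.array([113,-15.])
    c,s=np.cos(a),np.sin(a);return p+np.array([c*v[0]+s*v[1],-s*v[0]+c*v[1]])
def stepto(th,T0,X=-2.,y0=4.,y1=2.5,dz=0.5,v=45,t=10):
    d=arc(th);f=th/180
    yaw=y0+(y1-y0)*f
    move_linear([T0[0]+X*f,T0[1]+d[0],T0[2]+d[1]+dz],v=v,rotation=rpy(toolR(t,yaw)))
E
python3 - <<'E'
from h import *
import json
np.set_printoptions(precision=1,suppress=True)
move_linear([512,-254.5,8.5],v=40)
f0=sense()["ft_force"]
command_gripper(10,110)
s=sense();T0=s["tool_pos"];print(s["time"],T0,s["ft_force"]-f0,s["width"])
T0=[512,-254.5,8.5];
json.dump(dict(T0=T0,f0=list(f0)),open("st.json","w"))
for th in(10,20,30,45):
    stepto(th,T0);s=sense();print(th,s["time"],s["tool_pos"],s["ft_force"]-f0,s["moment"],s["width"])
snap("wrist","w3.png",s=1.5);snap("scene","s3.png",(145,145,305,265),5)
E
```

```text
5.9 [ 512.  -254.5    8.4] [ 0.4 -1.4 -0.2] 9.632618927880413
10 6.3833 [ 512.1 -250.7   23.6] [-0.4 -0.2 -0.2] [0.  0.2 0. ] 9.936742726679876
20 6.8583 [ 512.  -244.3   36.8] [-0.9 -1.1 -0.1] [-0.   0.1 -0. ] 10.237857497976991
30 7.3333 [ 511.8 -235.8   48.8] [-0.5 -0.8  0.5] [0.  0.2 0. ] 10.06850218151426
45 7.975 [ 511.5 -219.6   63.4] [-0.1 -1.3 -0.5] [0.  0.2 0. ] 9.88648438379505
```

View pics/w3.png

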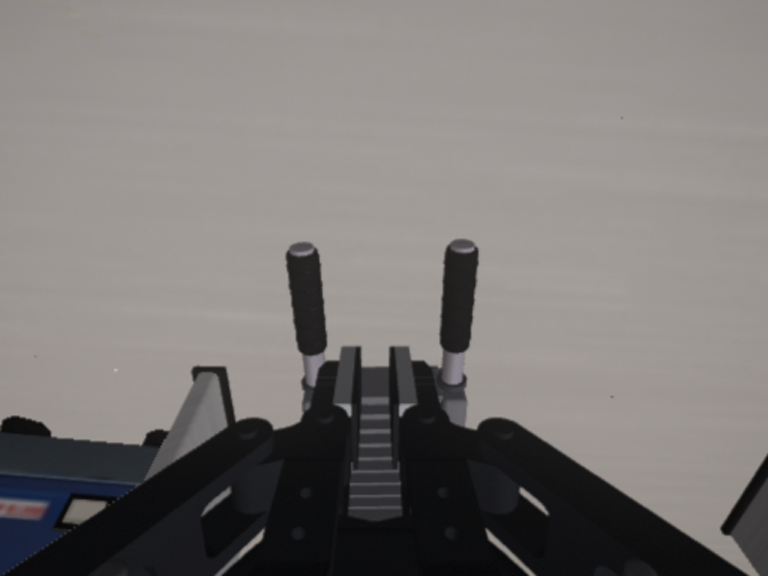

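View pics/s3.png

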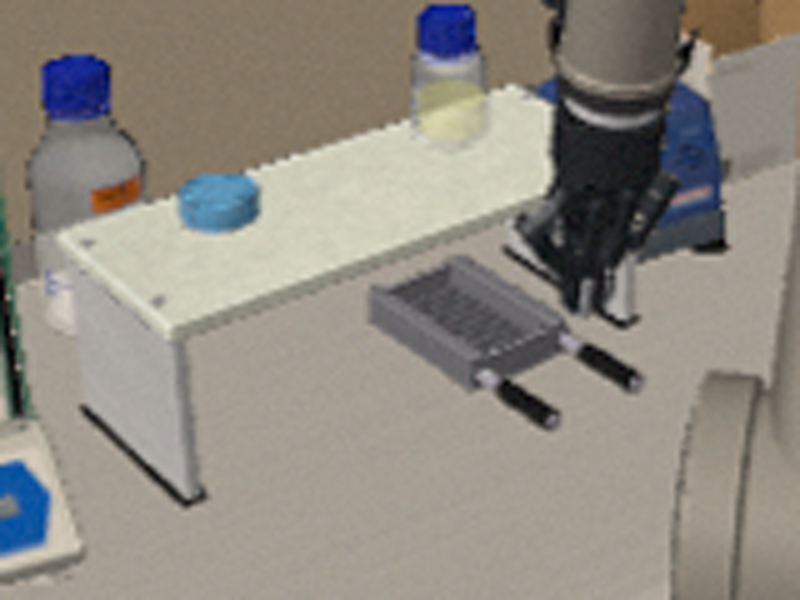

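Run:
```python
from h import *
np.set_printoptions(precision=1,suppress=True)
s=sense();m=camera_model("wrist")
R=Ro.from_euler('xyz',s["orientation"],degrees=True).as_matrix();p=s["tool_pos"]
print(s["time"],p,s["orientation"])
for z in(-40,-30,-20,-10,0,5,10,15,20):
    print(z,[np.array(w2px(m,p+R@np.array([5.,y,z])))*1.5 for y in(-11,11)])
# handles now
W=lambda u,v,z:px2w(m,u/1.5,v/1.5,z)
for n,q in dict(b1=(302,250,15),b0=(313,351,15),a1=(461,246,15),a0=(454,349,15)).items(): print(n,W(*q))
m["T"][:3,3]+=np.array([512,-254.5,3.2])-p  # w2 pose approx (yaw 4)
for n,q in dict(b1=(376,322,15),b0=(377,447,15),a1=(587,320,15)).items(): print('w2',n,W(*q))
```

```text
8.075 [ 511.3 -219.8   63.1] [170.   -0.   93.6]
-40 [array([393.8, 367.6]), array([392.9, 427. ])]
-30 [array([392.5, 352.1]), array([391.8, 408.6])]
-20 [array([391.4, 338.4]), array([390.7, 392.4])]
-10 [array([390.4, 326.3]), array([389.8, 377.8])]
0 [array([389.6, 315.4]), array([389. , 364.8])]
5 [array([389.2, 310.4]), array([388.7, 358.7])]
10 [array([388.8, 305.7]), array([388.3, 353. ])]
15 [array([388.4, 301.2]), array([388. , 347.5])]
20 [array([388.1, 296.9]), array([387.6, 342.3])]
b1 [ 496.2 -256.2   15. ]
b0 [ 556.4 -251.2   15. ]
a1 [ 489.5 -180.9   15. ]
a0 [ 550.4 -175.2   15. ]
w2 b1 [ 494.9 -256.    15. ]
w2 b0 [ 559.7 -251.4   15. ]
w2 a1 [ 489.4 -180.2   15. ]
```

Run:
```python
import cv2
a=cv2.imread("pics/w2.png");cv2.imwrite("pics/w2c.png",cv2.resize(a[290:530,240:640],None,fx=2,fy=2,interpolation=cv2.INTER_CUBIC))
```

```text
(no output)
```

View pics/w2c.png

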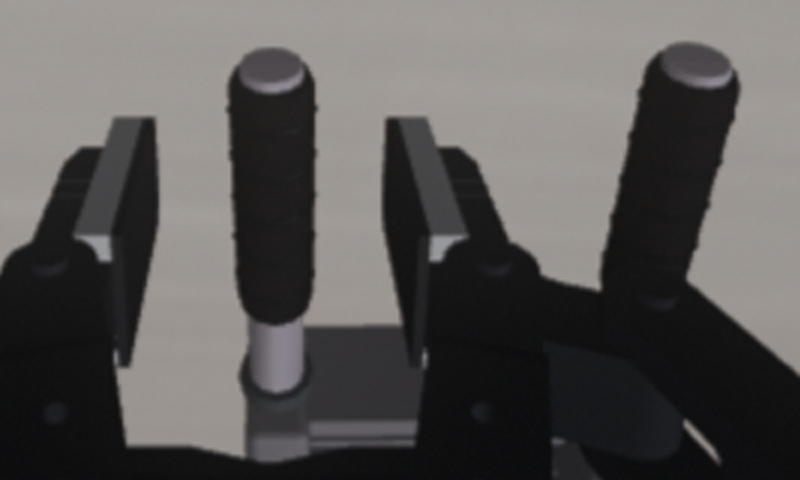

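Run:
```python
from h import *
np.set_printoptions(precision=1,suppress=True)
s=sense();m=camera_model("scene");p=s["tool_pos"]
R=Ro.from_euler('xyz',s["orientation"],degrees=True).as_matrix()
for z in(-60,-40,-30,-20,-10,0,10,20):
    print(z,[(np.array(w2px(m,p+R@np.array([x,-11,z])))-145)*5 for x in(-5,5)])
```

```text
-60 [array([602.7, 267.5]), array([591.4, 272.1])]
-40 [array([599.6, 290.4]), array([588.3, 295.1])]
-30 [array([598. , 301.8]), array([586.8, 306.4])]
-20 [array([596.5, 313. ]), array([585.3, 317.7])]
-10 [array([595. , 324.2]), array([583.8, 328.9])]
0 [array([593.5, 335.3]), array([582.3, 340. ])]
10 [array([592. , 346.3]), array([580.9, 351.1])]
20 [array([590.5, 357.2]), array([579.4, 362. ])]
```

Run:
```python
import cv2
a=cv2.imread("pics/s3.png");cv2.imwrite("pics/s3c.png",cv2.resize(a[100:400,450:750],None,fx=2,fy=2,interpolation=cv2.INTER_CUBIC))
```

```text
(no output)
```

View pics/s3c.png

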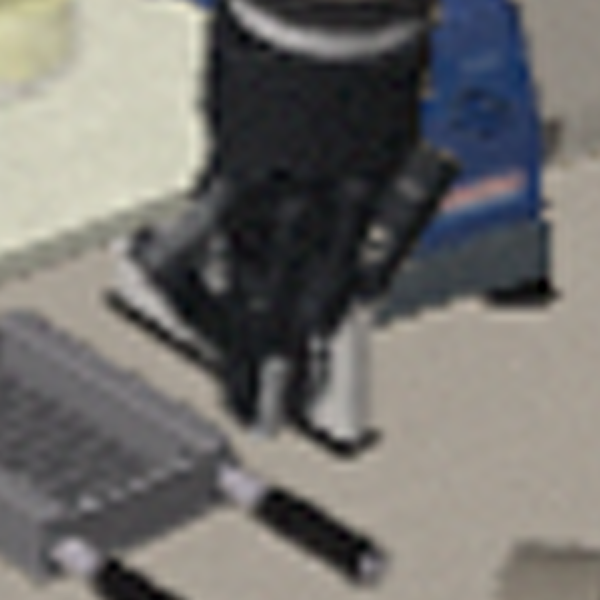

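Run:
```python
from h import *
np.set_printoptions(precision=1,suppress=True)
R=toolR(10,4);o=rpy(R)
stepto(45,[512,-254.5,8.5]) 
move_linear([516,-220,70],v=100,rotation=o)
command_gripper(40,110)
move_linear([516,-254.5,40],v=100)
move_linear([516,-254.5,5],v=80)
f0=sense()["ft_force"]
hit=move_linear([516,-254.5,-35],v=25,guard=4)
s=sense();print(hit,s["time"],s["tool_pos"],s["ft_force"]-f0,s["width"])
snap("wrist","w4.png",s=1.5)
```

```text
True 11.1833 [ 516.  -254.5  -20.3] [-1.5 -0.8  6.9] 40.14328144338143
```

View pics/w4.png

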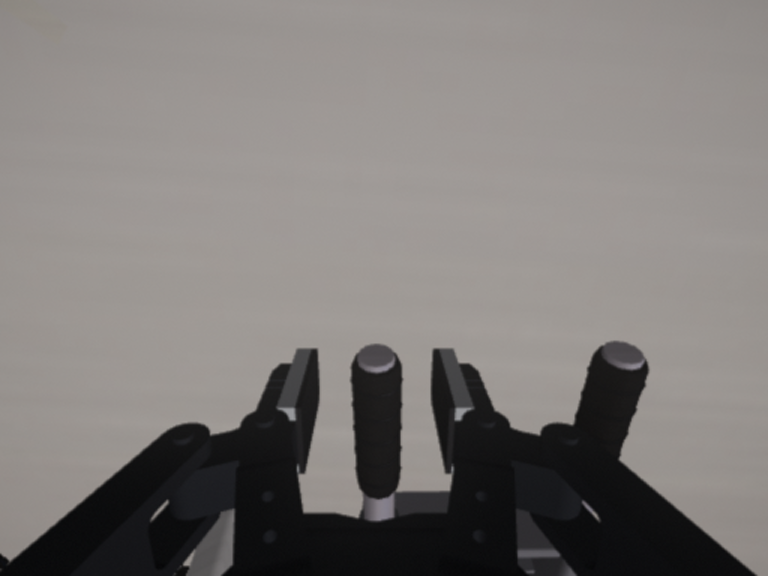

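Run:
```python
from h import *
import json
np.set_printoptions(precision=1,suppress=True)
T0=[516,-254.5,-14.5]
move_linear(T0,v=40)
f0=sense()["ft_force"]
command_gripper(5,110)
s=sense();print(s["time"],s["tool_pos"],s["ft_force"]-f0,s["width"])
if s["width"]>13:
  json.dump(dict(T0=T0,f0=list(f0)),open("st.json","w"))
  for th in(6,15):
    stepto(th,T0);s=sense();print(th,s["time"],s["tool_pos"],s["ft_force"]-f0,s["moment"],s["width"])
snap("wrist","w5.png",s=1.5);snap("scene","s5.png",(145,145,305,265),5)
```

```text
11.9167 [ 515.8 -254.3  -14.6] [-1.8  0.4  2.6] 12.015852771957764
```

View pics/w5.png

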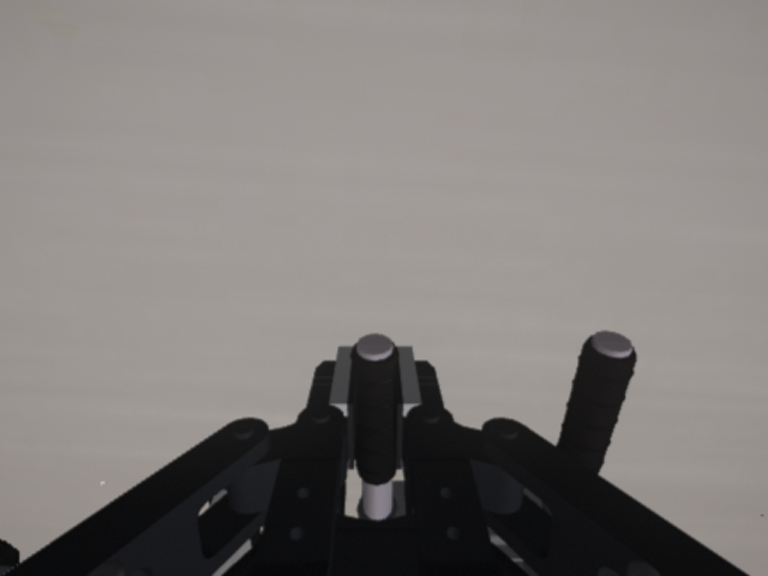

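View pics/s5.png

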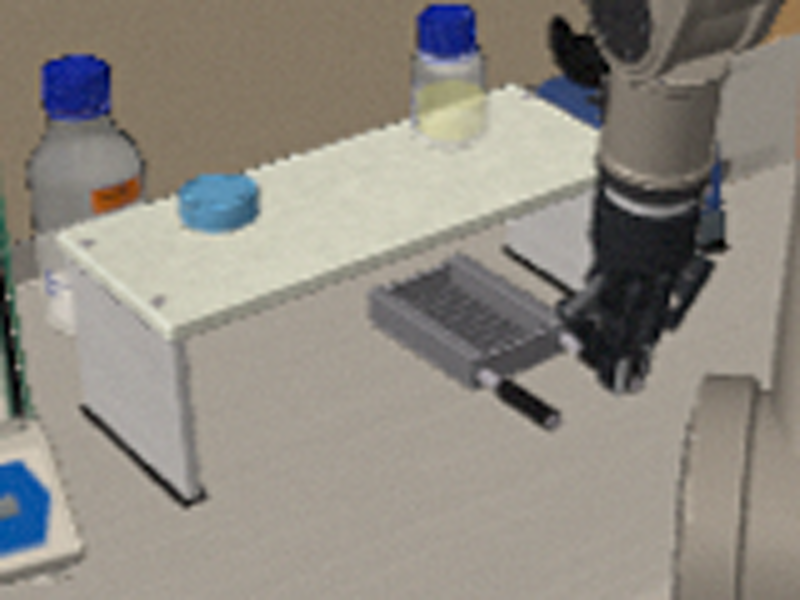

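Run:
```python
from h import *
import json
np.set_printoptions(precision=1,suppress=True)
T0=[516,-254.5,-14.5];f0=sense()["ft_force"]
json.dump(dict(T0=T0,f0=list(f0)),open("st.json","w"))
for th in(8,20,35,50):
    stepto(th,T0);s=sense();print(th,s["time"],s["tool_pos"],s["ft_force"]-f0,s["moment"],s["width"])
snap("wrist","w6.png",s=1.5);snap("scene","s6.png",(145,145,305,265),5)
```

```text
8 12.4417 [ 516.1 -251.6   -2.3] [ 2.1  0.  -3.7] [0.1 0.3 0.1] 11.812283159848601
20 12.9833 [ 516.  -244.3   13.8] [ 1.7 -0.5 -3.6] [0.1 0.3 0.1] 12.027287722962175
35 13.625 [ 515.8 -230.8   31.1] [ 1.3 -0.6 -4.2] [0.1 0.3 0.1] 12.171491694435556
50 14.2667 [ 515.7 -213.2   44.4] [ 2.2 -0.6 -4.6] [0.1 0.3 0. ] 11.973543434081426
```

View pics/w6.png

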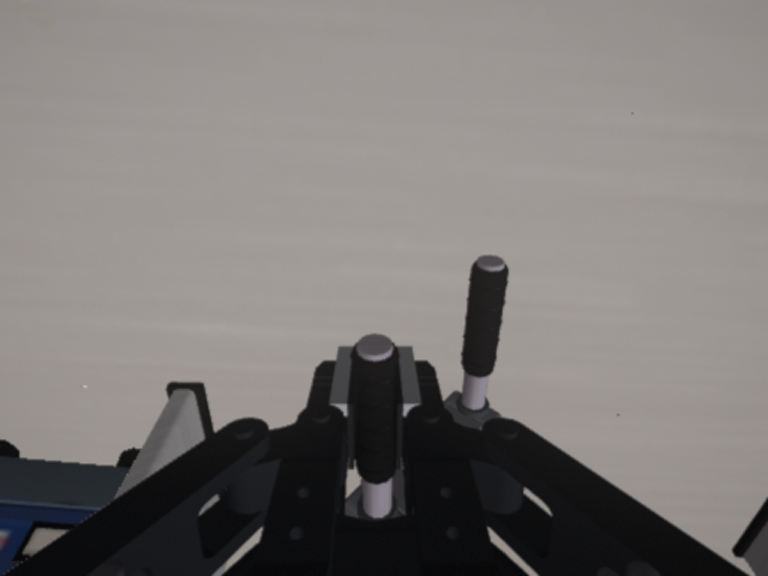

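View pics/s6.png

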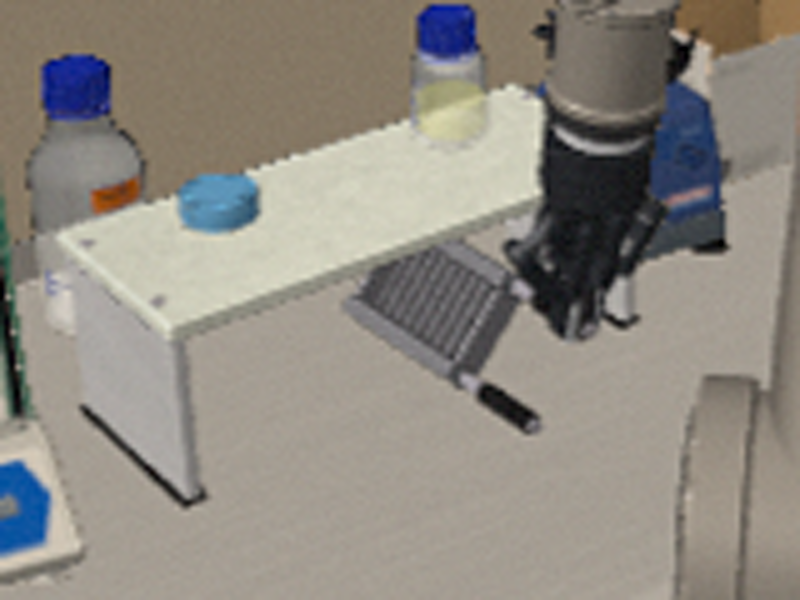

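Run:
```python
from h import *
import json
np.set_printoptions(precision=1,suppress=True)
d=json.load(open("st.json"));T0=d["T0"];f0=d["f0"]
for th in(65,78,90):
    stepto(th,T0,dz=0.5 if th<90 else 0.);s=sense();print(th,s["time"],s["tool_pos"],s["ft_force"]-f0,s["moment"],s["width"])
snap("wrist","w7.png",s=1.5);snap("scene","s7.png",(145,145,305,265),5)
```

```text
65 15.0083 [ 515.5 -192.9   52.7] [ 2.8  0.2 -4. ] [0.  0.2 0. ] 12.290441768499745
78 15.5833 [ 515.3 -173.8   55.4] [ 0.3 -0.6 -4.3] [-0.   0.4  0. ] 11.958141758598186
90 16.125 [ 514.9 -156.2   54.4] [-4.6 -0.5 10.4] [-0.1  1.2 -0. ] 11.906200804138889
```

View pics/w7.png

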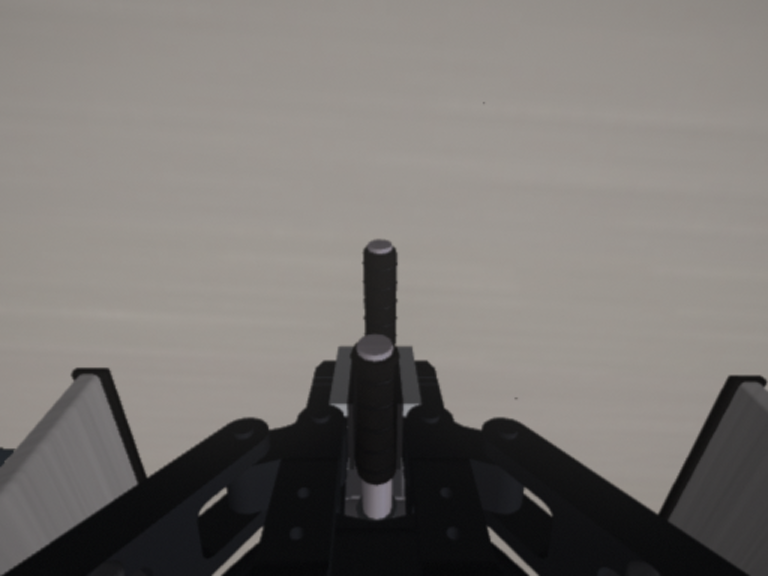

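View pics/s7.png

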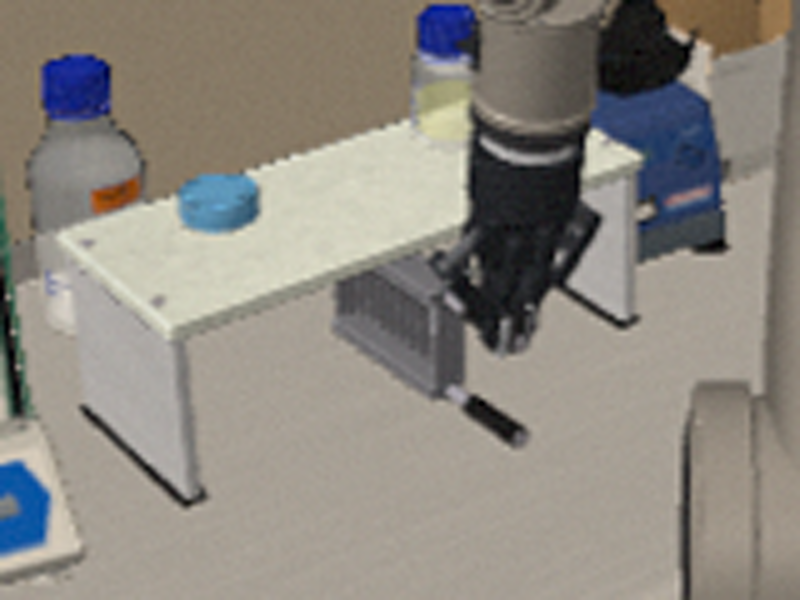

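Run:
```python
from h import *
import json
np.set_printoptions(precision=1,suppress=True)
d=json.load(open("st.json"));T0=d["T0"];f0=d["f0"]
for th in(95,100,106,114):
    stepto(th,T0,dz=0.3);s=sense();print(th,s["time"],s["tool_pos"],s["ft_force"]-f0,s["moment"],s["width"])
snap("wrist","w8.png",s=1.5);snap("scene","s8.png",(145,145,305,265),5)
```

```text
95 16.5417 [ 515.1 -148.6   54.7] [ 1.3 -0.5 -2. ] [-0.1  0.3 -0.1] 12.077592811717665
100 16.8583 [ 514.9 -141.4   55.1] [ 1.  -0.5 -3.2] [-0.1  0.3 -0. ] 12.06551582998942
106 17.2083 [ 514.8 -132.5   54.7] [ 0.6 -1.3 -0.8] [-0.   0.5 -0.1] 12.095243334491357
114 17.6167 [ 514.6 -121.    52.8] [-1.6  0.4  2.5] [0.1 0.8 0.1] 12.020687900502278
```

View pics/w8.png

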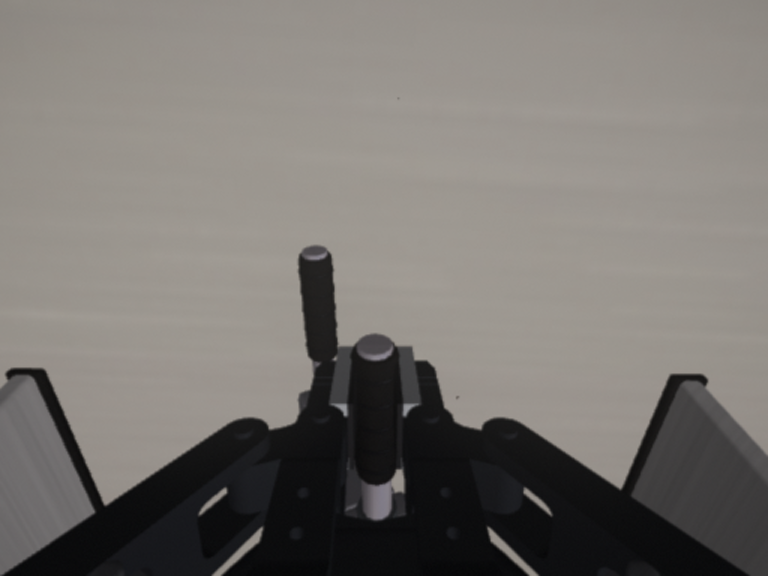

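View pics/s8.png

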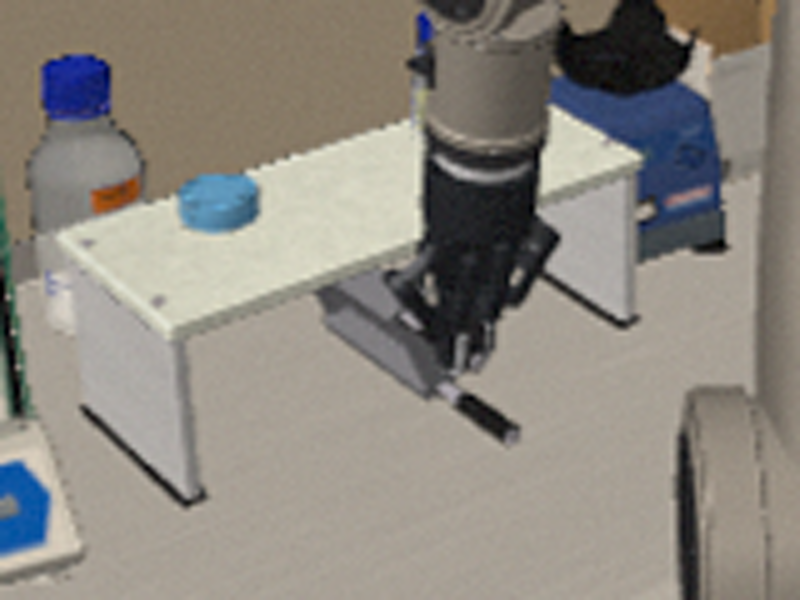

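Run:
```python
from h import *
import json
np.set_printoptions(precision=1,suppress=True)
d=json.load(open("st.json"));T0=d["T0"];f0=d["f0"]
for th in(125,137,148,158,167):
    stepto(th,T0,dz=0.5);s=sense();print(th,s["time"],s["tool_pos"],s["ft_force"]-f0,s["moment"],s["width"])
print(s["joints"])
snap("wrist","w9.png",s=1.5);snap("scene","s9.png",(145,145,305,265),5)
```

```text
125 18.225 [ 514.7 -106.1   47.7] [-1.7  1.7  3.4] [0.5 0.7 0.2] 11.991063970185124
137 18.7667 [515.1 -91.2  38.7] [ 2.3  1.  -0.9] [ 0.3 -0.   0.2] 12.117307776607763
148 19.275 [513.5 -79.1  27.1] [ 0.6  0.  -3.2] [0.1 0.4 0.1] 12.124717659135015
158 19.75 [513.8 -70.   15.6] [ 0.3  0.3 -3.8] [ 0.1  0.4 -0. ] 12.011578516514652
167 20.1917 [513.8 -63.8   3.9] [ 1.2 -0.3 -4.8] [-0.   0.5  0. ] 11.9797068032849
[ 18.7  28.4 -21.7 125.6  29.4  20.   65.9]
```

View pics/w9.png

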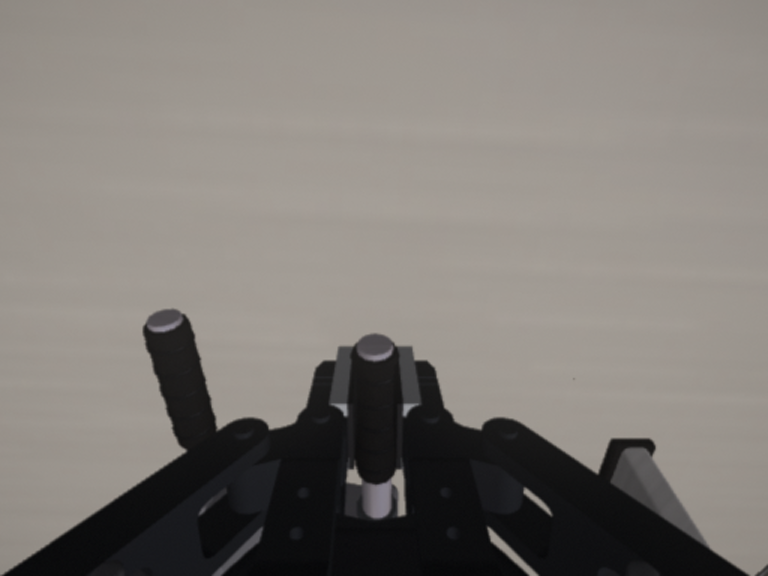

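View pics/s9.png

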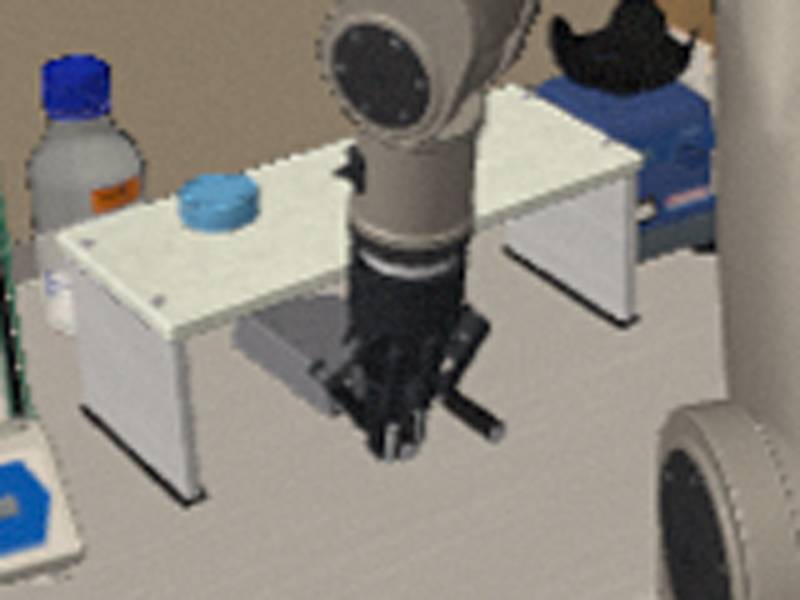

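Run:
```python
from h import *
import json
np.set_printoptions(precision=1,suppress=True)
d=json.load(open("st.json"));T0=d["T0"];f0=d["f0"]
for th,X in((172,2),(176.5,6),(180,6)):
    stepto(th,T0,dz=0.4,X=X,v=25);s=sense();print(th,s["time"],s["tool_pos"],s["ft_force"]-f0,s["moment"],s["width"])
snap("wrist","w10.png",s=1.5);snap("scene","s10.png",(145,145,305,265),5)
```

```text
172 20.775 [518.1 -61.4  -2.8] [ 3.1 -0.5 -3. ] [-0.1  0.3 -0.1] 12.169730961889803
176.5 21.2333 [522.  -59.5  -9.2] [ 1.8 -0.5 -3.5] [-0.1  0.3 -0. ] 12.148090542358764
180 21.5917 [522.2 -58.5 -14.1] [ 1.6 -1.  -3.9] [-0.1  0.3 -0. ] 11.919855698961733
```

View pics/w10.png

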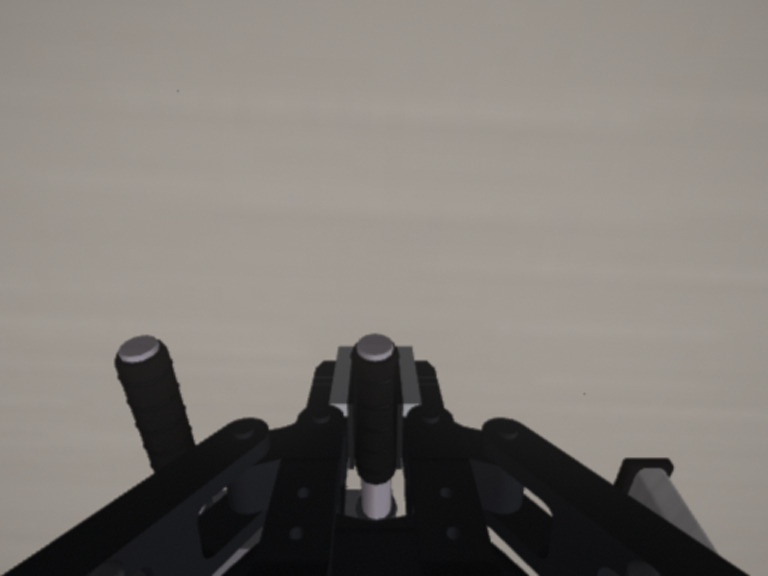

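View pics/s10.png

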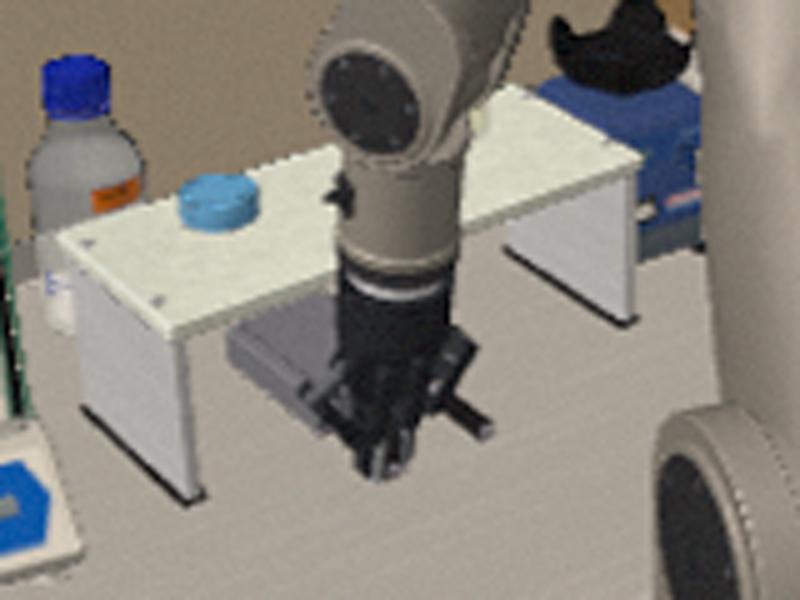

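Run:
```python
from h import *
np.set_printoptions(precision=1,suppress=True)
p=[522,-58.5,-16.5]
print(move_linear(p,v=8,guard=3))
s=sense();print(s["time"],s["tool_pos"],s["ft_force"],s["moment"])
q=s["tool_pos"]
command_gripper(34,60)
s=sense();print(s["time"],s["ft_force"],s["width"])
R=toolR(10,2.5)
move_linear([q[0]-3,q[1],55],v=80)
move_linear([470,q[1]-20,140],v=150)
s=sense();print(s["time"],s["tool_pos"])
snap("wrist","w11.png",s=1.5);snap("scene","s11.png",(145,145,305,265),5)
m=camera_model("wrist");import pickle;pickle.dump(m,open("m11.pkl","wb"))
```

```text
True
21.9167 [522.  -58.5 -14.9] [ 0.5 -0.1  3. ] [-0.  -0.1 -0. ]
22.2583 [-0.4 -0.4 -0.3] 33.90901496399626
24.1083 [469.9 -78.4 139.6]
```

View pics/w11.png

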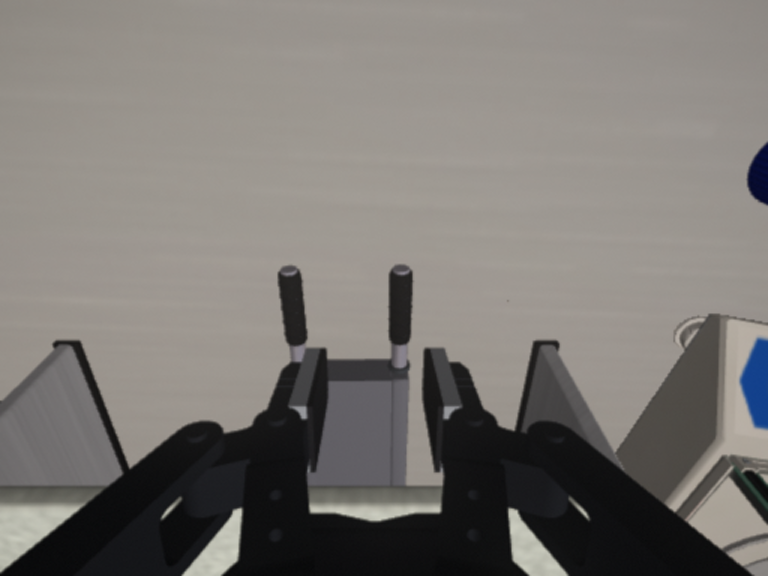

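View pics/s11.png

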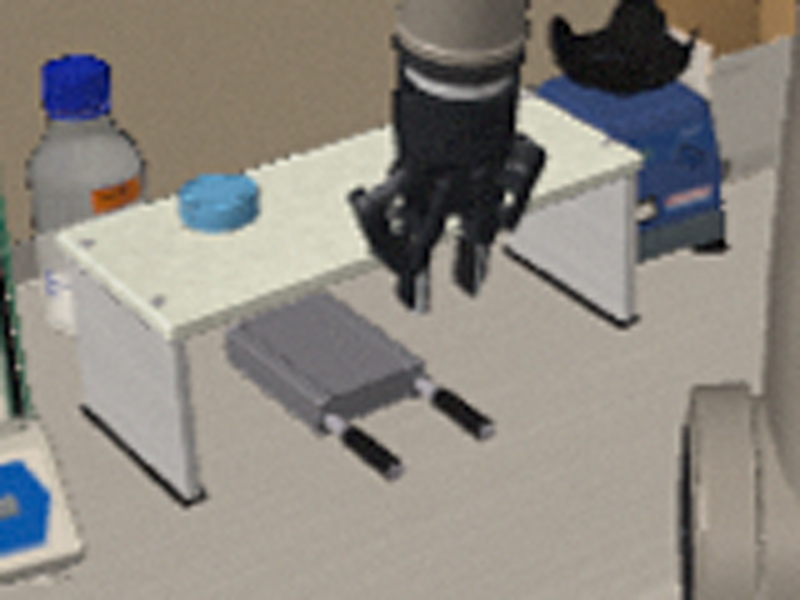

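Run:
```python
from h import *
np.set_printoptions(precision=1,suppress=True)
move_linear([430,-90,200],v=200)
s=sense();print(s["time"])
m=camera_model("wrist")
W=lambda u,v,z:px2w(__import__("pickle").load(open("m11.pkl","rb")),u/1.5,v/1.5,z)
for n,p in dict(a1=(289,272,15),a0=(295,341,15),b1=(401,270,15),b0=(400,341,15),FL=(409,371,30),fr=(67,346,0),fl=(546,347,0),eR=(150,487,130),eL=(420,487,130)).items(): print(n,W(*p))
snap("top","t12.png",(150,125,300,225),5);snap("wrist","w12.png",s=1.5)
```

```text
24.725
a1 [ 507.4 -135.3   15. ]
a0 [ 565.4 -133.7   15. ]
b1 [502.7 -59.4  15. ]
b0 [562.1 -55.9  15. ]
FL [577.7 -49.   30. ]
fr [ 589.  -315.7    0. ]
fl [574.4  61.3   0. ]
eR [ 577.1 -193.   130. ]
eL [571.4 -50.5 130. ]
```

View pics/t12.png

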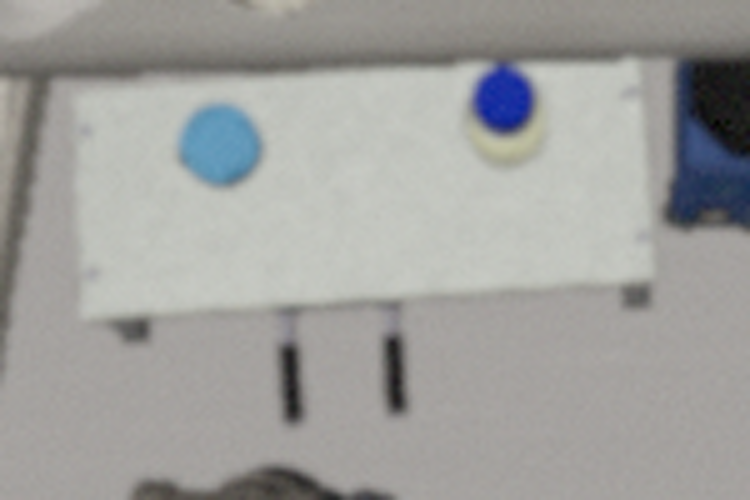

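View pics/w12.png

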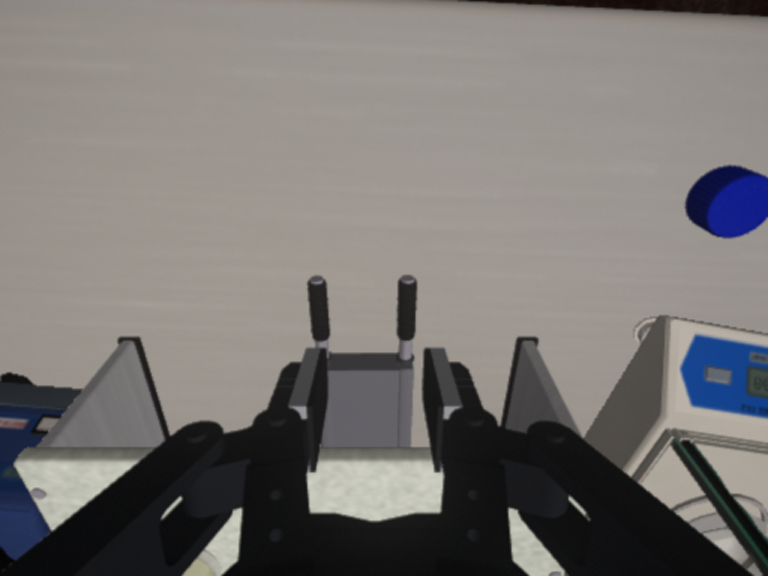

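```bash
python3 -c "
from rig import *
finish_job();print(sense()['time'])"
```

```text
the job is handed in; nothing more can be done
the job is handed in; nothing more can be done
```

The tray is turned over and lies flat and face down on the table under the shelf, with both handles out at the front. I handed the job in at about 25 s on the robot's clock.

**What I did:** I gripped the right-hand (-y) handle sleeve and rolled the tray to the left over its long side. I then lowered it with a light force stop and let go.

**Last checks (wrist, scene and top cameras):**
- The tray is within about 2° of square to the shelf.
- Its front end measures about 6 mm behind the shelf's front edge, with calibration good to about 2 mm. Near the start I measured it about 5 mm in front of that edge, so I pushed it in slightly while lowering.
- The handles sit about where they should for a flat tray, though I took their height as 15 mm rather than measuring it.
- The shelf, bottle and tape look unmoved from above. The flask cap only shows in the wrist views. I did not recheck the carton after the move; the arm only passed well above it on the way in.
- The wrist force changed by no more than about 11 N at the points where I read it.

**What disagreed:** the fingertips sit about 20 mm behind the reported TCP, not ahead of it as the description says. My first grasp therefore closed above the handle and held nothing. I found the true fingertip height by touching the table lightly, then regrasped.

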